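# Yellow mallet off its prongs and into the tool pot

## Robot

A 7-joint arm with a two-finger parallel gripper is mounted at the origin on the work surface. World frame = base frame: x ahead of the robot, y to its left, z up, the work surface at z = 0. Lengths are in mm, angles in rad, forces in N, time in s.
With the tool pointing down it reaches from about 400 to 900 mm from the base axis. Payload 5.6 kg.
Tool frame: the origin (TCP) lies midway between the tips of the shut fingers; the grasp point (between the pads) lies 19 mm behind it; z points along the fingers, y is the line along which they close (so a half turn about z gives the same grasp; the last joint's range is limited). The gripper opens to 92 mm and grips with 3 to 60 N. Pads are 20 mm wide; open, the fingers measure 128 mm over their backs; the gripper's body (75 mm by 189 mm) begins 69 mm behind the grasp point.
Start: joints at [1.238, 0.468, -0.012, 1.603, 0.006, 1.071, -0.056], TCP at [185.702, -622.916, 189.792] pointing down, gripper open.
Joint ranges: [-2.53, 2.53], [-0.31, 2.02], [-1.57, 1.55], [0.28, 2.44], [-1.29, 4.43], [0.15, 1.84], [-2.92, 2.92]. Speed limits (rad/s): [2.57, 2.57, 3.14, 3.14, 3.14, 3.14, 3.14].

## Interface

Orientations are given as a rotation vector (axis times angle).
In Python, from cell import robot, grip, kin, viewer gives the robot as it stands. Calls block until the motion is done:
- robot.movep(position, orientation): joint-space move of the TCP to a pose.
- robot.servo_line(position, feed=150, rotation=None): straight line of the TCP; rotation=None keeps the orientation; feed is the mean speed in mm/s.
- robot.goto_joints(angles): joint-space move.
- grip(opening, newtons=None): opening from 0.0 (shut) to 1.0 (fully open); newtons is the grip in N (None keeps the last); returns when the fingers have stopped.
- robot.hold(seconds).
- kin.ik(position, orientation): joint angles nearest the present ones, or None.
- robot.observe(): the state.
- viewer.read_camera(name): name is "side" or "top"; returns the picture (400x640x3 uint8, red, green, blue); there is no depth.
- viewer.camera_info(name): a dict with "camera_matrix" (3x3 intrinsics, pixels), "R" (3x3) and "t" (3): a world point X has camera coordinates R X + t. Camera axes: x right, y down, z forward; pixel columns grow to the right and rows downward; lengths in mm; the calibration is good to about 2 mm. A picture is of the moment at which its call begins. camera_info takes no time and is no camera call.
A pose or a line that the arm cannot do raises robot.IKError and nothing moves.
- robot.job_done(): hands the job in; it is judged then, once.
Trained networks look in the newest picture that a camera, given by its name, has taken for a name from the list of things; names that differ only in an ending like _2 or _b are one class to them, and where a whole thing is asked for, a point or a joint stands for the part that bears it (a point fixed in the world has none). Each returns a list of dicts, best first, with "confidence" (0 to 1); they miss things now and then, are a little off and sometimes report something else, mostly with a low value. They report only what shows in the picture. A call takes as long as a camera call. They do not tell look-alikes from the thing itself.
- viewer.silhouettes(name, camera): "mask" (400x640 bool, what is visible of it).
- viewer.pinpoint(name, camera): "at" ([x, y, z] in mm, in the coordinates of the camera as it stood for that picture, good to about 4 mm: a listed point, or the origin of a listed thing).
The state is a dict: "t": time; "joints": joint angles; "joint_velocities": joint speeds; "joint_torque": joint torques, N m; "tcp_pos": TCP position; "tcp_rot": TCP orientation; "contact_force": force on the tool from outside, world axes, zero at the start; "wrist_torque": the same for the moment, N m; "grip_width": opening from 0.0 (shut) to 1.0 (fully open); "grip_force": force on a finger pad.
Only numpy, scipy, OpenCV 4.12 (cv2) and the standard library are available. Lean on these libraries where they do the work, as an engineer would, in place of code of your own. Each camera call takes 0.05 s, during which the arm holds its last target. There are 200 camera calls.

## Task

Take the mallet with the yellow head off its pair of prongs on the tool stand and put it handle-down into the empty blue pot, so that its head rests on the rim, then let go. Leave the red and the black mallet hanging where they are.

Things in the scene. Friction and masses are not known exactly. Their poses are not given: they have to be found in the camera images.
- yellow_mallet_head (a point): Centre of the yellow head of the mallet to move (0.15-0.27 kg). Head: block 38 mm wide (x), 38 high (z), 70 long (y), plus a round 36 mm face on each end, 96 long in all. Wooden handle, 22 mm thick, straight down from the head's middle, ending 149 mm below this point (130 below the head's underside). z up, y along the head, x away from the stand's open front. Three mallets hang in any order.
- pot_mouth (a point): Centre of the round mouth, at the rim, of the empty navy-blue pot, fixed to the bench in front of the stand, to its left or right. Inside diameter 54 mm, outside 64, rim 140 above the bench, 135 deep: a mallet's head seats on the rim (head centre 19 above it), handle inside. z up. On the other side a like silver pot full of files (205 high) is fixed: not for the mallet.
- red_mallet_head (a point): Centre of the head of a like mallet with a red head; bystander, stays hanging. Each mallet's head rests, handle between, on two level steel prongs along the stand's x: 8 mm thick, 56 apart (centres), tops 190 above the bench. The three pairs are 130 mm apart on one fixed stand, turned up to 0.2 rad; a mallet lies within 6 mm of its pair's middle and 0.05 rad of the stand's direction.
- black_mallet_head (a point): Centre of the head of a like mallet with a black head; bystander, stays hanging. The prongs' front ends (-x), 36 to 46 mm in front of the head's usual centre, turn up to 17 mm above the prong tops: a mallet lifted 25 mm or more can be drawn out forwards over them. A wooden cross-bar 74 mm behind (+x), top 198 above the bench, carries the prongs.
Mind the look-alikes: they are no part of the job. Of the things like the part that bears yellow_mallet_head, leave any that is pink, turquoise or white; of the rest the smaller one is meant.

How it is judged:
By the outcome, as a careful person would: the job done as asked, in the order asked, and still so for the second after the job is handed in, with the robot touching nothing.
It also fails if it takes over 45 s, if anything falls off the work surface, if the arm or the gripper's body presses on something with over 40 N, if the wrist force passes 120 N, or if a joint passes its speed limit or range.

## Working session

There is one attempt and no reset: what is moved stays moved. The work goes in short steps, each a Python script; the robot and the scene stay as the last script left them, time stands still between calls to the robot, and variables do not carry over. Pictures are saved under pics/ and viewed, at most 11 in all, crops included, and the job is handed in when it is done.

```bash
mkdir -p pics; ls; cat > h.py <<'E'
import numpy as np, cv2
from cell import robot, grip, kin, viewer
def world(p,cam):
    i=viewer.camera_info(cam); return np.array(i["R"]).T@(np.array(p)-np.array(i["t"]))
def proj(X,cam):
    i=viewer.camera_info(cam); c=np.array(i["camera_matrix"])@(np.array(i["R"])@np.array(X)+np.array(i["t"])); return c[:2]/c[2]
E
python3 - <<'E'
from h import *
np.set_printoptions(precision=1,suppress=True)
for c in ("side","top"):
    im=viewer.read_camera(c); cv2.imwrite(f"pics/{c}0.png",im[:,:,::-1])
    i=viewer.camera_info(c); print(c,-np.array(i["R"]).T@i["t"], np.array(i["R"])[2])
    for n in ("yellow_mallet_head","pot_mouth","red_mallet_head","black_mallet_head"):
        for d in viewer.pinpoint(n,c): print(n,round(d["confidence"],2),world(d["at"],c),proj(world(d["at"],c),c))
print(robot.observe()["t"])
E
```

```text
pics
side [ 432.1 -740.8  633.7] [ 0.   0.8 -0.6]
yellow_mallet_head 0.86 [ 349.3 -168.4  147.7] [259.1 237.6]
yellow_mallet_head 0.82 [ 265.5 -298.5  151.4] [198.3 291.3]
yellow_mallet_head 0.65 [ 559.4 -131.7  209.8] [373.4 196.3]
yellow_mallet_head 0.64 [332.   86.5 202.1] [258.3 145.5]
yellow_mallet_head 0.59 [ 578.6 -374.7  199.1] [412.9 303.7]
pot_mouth 0.88 [447.7 335.5 137.2] [308.  124.5]
red_mallet_head 0.71 [589.5 -11.5 212.2] [379.5 162. ]
red_mallet_head 0.48 [448.  329.4 138.7] [308.1 124.9]
black_mallet_head 0.91 [606.6 124.3 210.6] [377.4 133.4]
top [ 282.3  -83.3 1091.8] [ 0.2 -0.  -1. ]
yellow_mallet_head 0.78 [ 561.  -132.3  205.2] [339.9 159.4]
yellow_mallet_head 0.74 [ 577.  -378.3  196.6] [440.9 156.3]
yellow_mallet_head 0.65 [332.6  89.3 201.7] [242.  253.8]
yellow_mallet_head 0.63 [ 261.8 -303.8  147.5] [408.7 287.8]
pot_mouth 0.96 [451.6 336.4 136.6] [150.7 205.7]
pot_mouth 0.6 [585.4  -6.4 206. ] [287.6 148.5]
pot_mouth 0.34 [611.8 125.  205.5] [233.4 136.9]
red_mallet_head 0.7 [591.6  -9.2 207.2] [288.8 145.8]
black_mallet_head 0.66 [610.9 120.  208.2] [235.2 136.9]
0.5
```

View pics/side0.png

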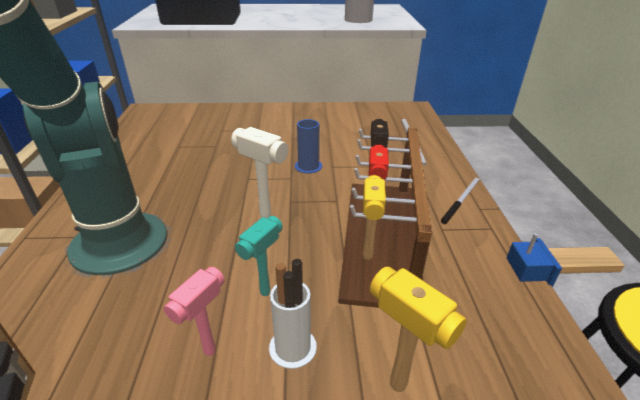

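View pics/top0.png

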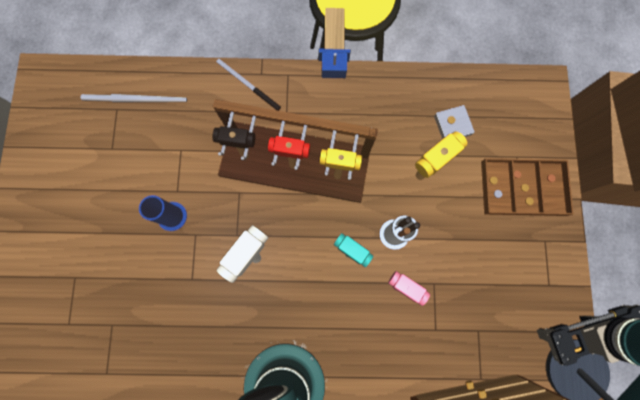

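The side view shows the target yellow head hanging at (373,196). The bigger yellow mallet stands on the bench at (415,305), and the navy pot mouth is at (308,124). The top view agrees: target at (340,159), pot at (151,206). The heads are in line with 130 mm spacing, at heights close to 209, and the stand's yaw is about -0.19.

```bash
cat >> h.py <<'E'
from scipy.spatial.transform import Rotation as Ro
def down(a):  # tool down, closing line (y) along heading a
    y=np.array([np.cos(a),np.sin(a),0]); z=np.array([0,0,-1.]); return Ro.from_matrix(np.column_stack([np.cross(y,z),y,z])).as_rotvec()
E
python3 - <<'E'
from h import *
np.set_printoptions(precision=3,suppress=True)
# two-view triangulation of the pinpointed target and mouth, head yaw from the top mask
def tri(a,b):
    P=[np.array(viewer.camera_info(c)["camera_matrix"])@np.c_[viewer.camera_info(c)["R"],viewer.camera_info(c)["t"]] for c in ("side","top")]
    X=cv2.triangulatePoints(P[0],P[1],np.array(a,float),np.array(b,float)).ravel(); return X[:3]/X[3]
print(tri([373.4,196.3],[339.9,159.4]),tri([308,124.5],[150.7,205.7]))
for d in viewer.silhouettes("yellow_mallet_head","top"):
    m=d["mask"]; ys,xs=np.nonzero(m)
    if abs(xs.mean()-340)<15 and abs(ys.mean()-159)<15:
        i=viewer.camera_info("top"); K=np.array(i["camera_matrix"]); R=np.array(i["R"]); C=-R.T@i["t"]
        r=(R.T@np.linalg.inv(K)@np.c_[xs,ys,np.ones(len(xs))].T).T
        W=(C+r*((228-C[2])/r[:,2])[:,None])[:,:2].astype(np.float32)
        print(d["confidence"],len(xs),cv2.minAreaRect(W), cv2.fitLine(W,cv2.DIST_L2,0,.01,.01).ravel())
robot.servo_line([185.7,-622.9,400])
q0=robot.observe()["joints"]
for a in (-.19,-.19+np.pi): print(kin.ik([560,-132,400],down(a)))
print(robot.observe()["t"])
E
```

```text
[ 559.37  -132.042  210.141] [449.49  335.854 137.401]
0.66 761 ((543.771240234375, -129.22169494628906), (93.32770538330078, 70.07489776611328), 82.17530822753906) [   0.144    0.99   552.423 -130.458]
[ 0.646  0.265 -0.598  1.464  0.149  1.458 -0.142]
[-0.796  0.416  1.367  1.549 -0.407  1.509 -2.752]
2.1
```

```bash
python3 - <<'E'
from h import *
np.set_printoptions(precision=1,suppress=True)
r=down(-.17); x,y=560,-132
robot.movep([x,y,400],r)
grip(0.67,30)
robot.servo_line([x,y,260])
cv2.imwrite("pics/side1.png",viewer.read_camera("side")[:,:,::-1])
o=robot.observe(); print(o["t"],o["tcp_pos"],o["contact_force"],o["grip_width"])
for d in viewer.pinpoint("yellow_mallet_head","side"): print(d["confidence"],world(d["at"],"side"))
E
```

```text
6.05 [ 560.7 -132.   261.1] [ 0.2 -0.8  0.2] 0.6688379699194221
0.91 [ 559.4 -132.3  208.4]
0.87 [ 264.1 -299.9  152.6]
0.85 [ 580.9 -374.6  199.1]
0.73 [328.4  89.1 204.4]
0.57 [ 347.3 -166.2  154.3]
```

View pics/side1.png

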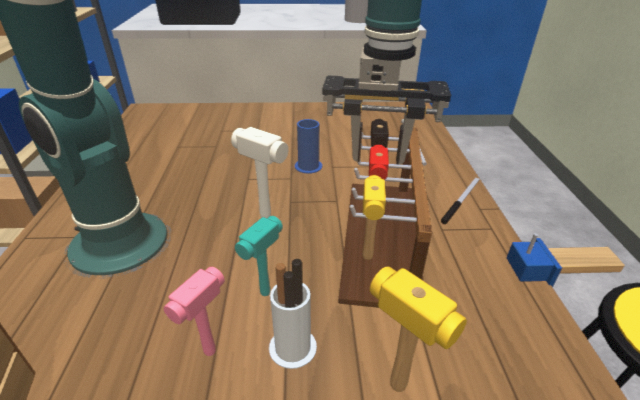

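```bash
python3 - <<'E'
from h import *
o=robot.observe(); p=np.array(o["tcp_pos"]); Y=Ro.from_rotvec(o["tcp_rot"]).as_matrix()[:,1]
print(p,Y)
for s in(-1,1): print(proj(p+s*31*Y,"side"),proj(p+s*31*Y,"top"))
im=viewer.read_camera("top"); cv2.imwrite("pics/top1.png",im[:,:,::-1])
E
```

```text
[ 560.64747191 -132.0177161   261.07725718] [ 0.98558585 -0.16916478  0.00194988]
[359.00809402 171.09080409] [338.74786229 165.1374836 ]
[394.55035372 173.66322239] [343.64002494 139.23427278]
```

View pics/top1.png

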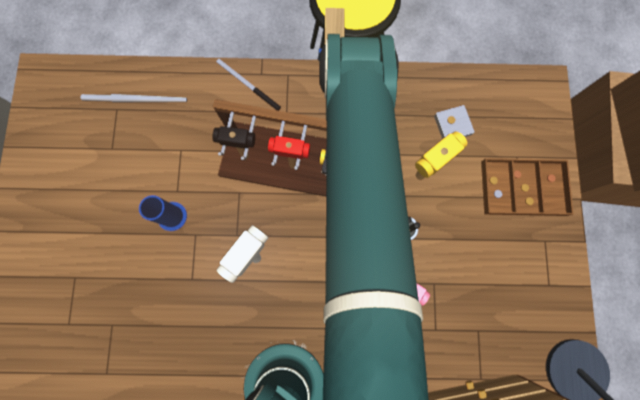

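The top view is blocked by the arm. I'll zoom in on the side view and mark where the finger tips should project.

```bash
python3 - <<'E'
import cv2
im=cv2.imread("pics/side1.png")[70:270,320:460]
im=cv2.resize(im,None,fx=4,fy=3,interpolation=cv2.INTER_CUBIC)
for u,v in ((359,171.1),(394.5,173.7)): cv2.circle(im,(int((u-320)*4),int((v-70)*3)),4,(255,0,255),-1)
cv2.imwrite("pics/c1.png",im)
E
```

```text
(no output)
```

View pics/c1.png

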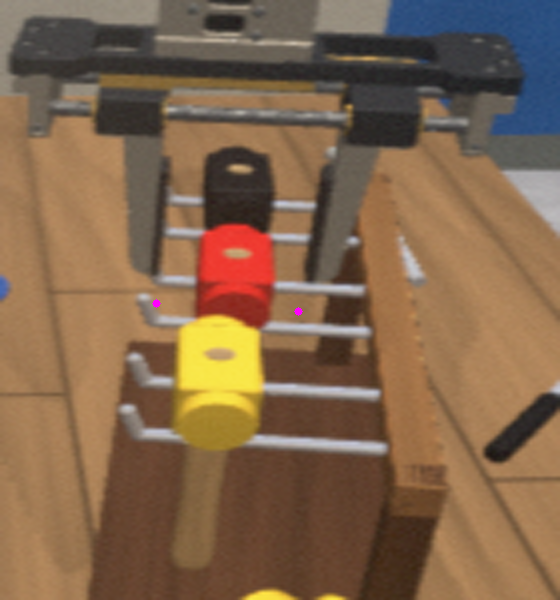

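The fingertips appear at about (359,163) and (398,164). The projected TCP line is at row 172, so they sit about 8 px too high. I'll find out why before descending: shut the fingers here, 33 mm above the head, and look again.

```bash
python3 - <<'E'
from h import *
grip(0.0)
im=viewer.read_camera("side")[:,:,::-1].copy()
p=np.array(robot.observe()["tcp_pos"]); print(p, proj(p,"side"),proj(p+[0,0,10],"side"),proj(p+[0,10,0],"side"),robot.observe()["t"])
c=cv2.resize(im[70:270,320:460],None,fx=4,fy=3,interpolation=cv2.INTER_CUBIC)
u,v=proj(p,"side"); cv2.circle(c,(int((u-320)*4),int((v-70)*3)),3,(255,0,255),-1)
cv2.imwrite("pics/c2.png",c)
E
```

```text
[ 560.00876422 -131.99789288  259.98964168] [376.28387704 172.90203807] [376.80664899 167.98105819] [375.4222721  169.95582472] 7.1667
```

View pics/c2.png

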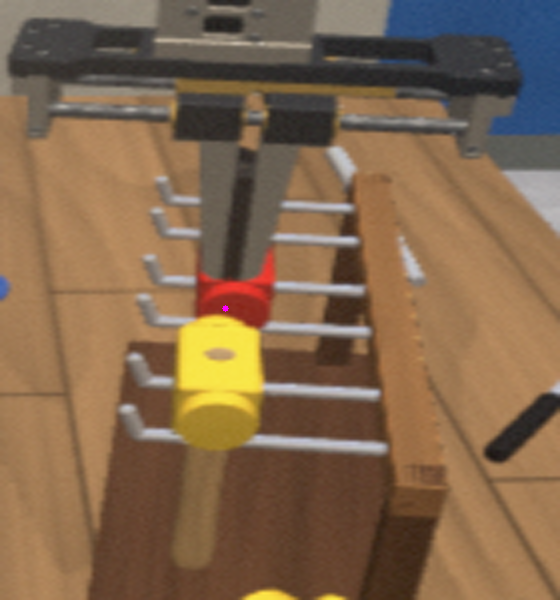

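The shut tips are at about (379,163), against a predicted (376,173). That means they are either about 20 mm higher or about 34 mm further in y. The start picture from the top camera can separate the two.

```bash
python3 - <<'E'
from h import *
im=cv2.imread("pics/top0.png")[300:400,520:640]
c=cv2.resize(im,None,fx=6,fy=6,interpolation=cv2.INTER_CUBIC)
p=np.array([185.7,-622.9,189.8])
# start orientation: find from recorded joints via both ik candidates
q0=np.array([1.238,.468,-.012,1.603,.006,1.071,-.056])
for a in np.arange(-3.1,3.1,.1):
    q=kin.ik(p,down(a))
    if q is not None and abs(q[6]-q0[6])+abs(q[0]-q0[0])<.3: print(a,q)
a0=np.arctan2(-622.9,185.7); 
for col,dz in (((255,0,255),0),((0,255,0),20)):
  for v in (p,):
    u=proj(v+[0,0,dz],"top"); print(u); cv2.circle(c,tuple(int(t) for t in (u-[520,300])*6),4,col,-1)
cv2.imwrite("pics/c3.png",c)
E
```

```text
-1.1999999999999984 [ 1.4596011   0.49451317 -0.32009635  1.58597416  0.16937308  1.08851342
 -0.10345018]
-1.0999999999999983 [ 1.46442283  0.4954903  -0.326955    1.58561466  0.17316884  1.08912439
 -0.00636901]
[554.29072053 325.12611445]
[559.74557727 326.22078668]
```

View pics/c3.png

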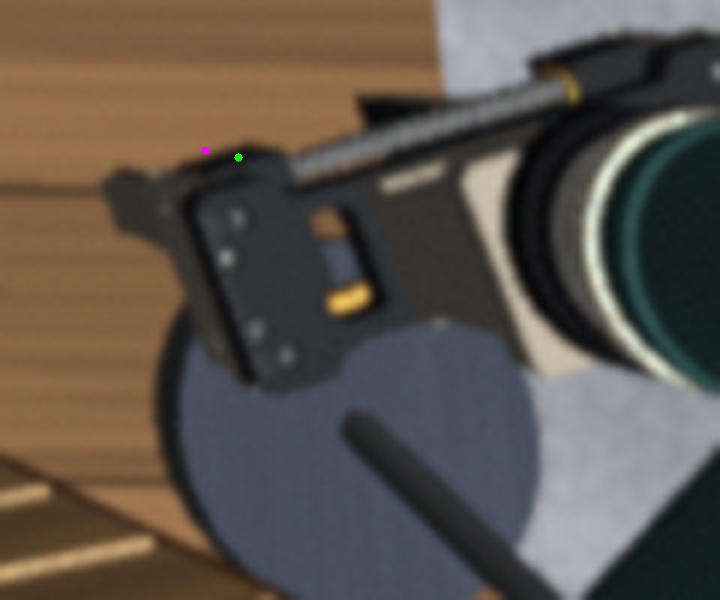

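The top view can't separate them. A guarded touch on the flat head top (z about 228) will: contact at TCP about 228 means the tool z is right, and about 208 means the tips really are 20 mm higher.

```bash
python3 - <<'E'
from h import *
np.set_printoptions(precision=2,suppress=True)
robot.servo_line([560,-132,236],feed=80)
f0=np.array(robot.observe()["contact_force"]); L=[]
for z in np.arange(234,199,-2):
    robot.servo_line([560,-132,z],feed=40)
    o=robot.observe(); df=np.array(o["contact_force"])-f0; L.append((z,round(df[2],1)))
    if abs(df[2])>2: break
print(f0,L,o["tcp_pos"],df,o["wrist_torque"],o["t"])
im=viewer.read_camera("side")[:,:,::-1]
cv2.imwrite("pics/c4.png",cv2.resize(im[70:270,320:460],None,fx=4,fy=3,interpolation=cv2.INTER_CUBIC))
robot.servo_line([560,-132,260],feed=80)
print(robot.observe()["t"])
E
```

```text
[-0.07 -0.07 -0.18] [(np.int64(234), np.float64(0.2)), (np.int64(232), np.float64(-0.3)), (np.int64(230), np.float64(-0.4)), (np.int64(228), np.float64(0.5)), (np.int64(226), np.float64(0.5)), (np.int64(224), np.float64(0.0)), (np.int64(222), np.float64(-0.3)), (np.int64(220), np.float64(0.5)), (np.int64(218), np.float64(-0.6)), (np.int64(216), np.float64(0.3)), (np.int64(214), np.float64(-0.2)), (np.int64(212), np.float64(0.0)), (np.int64(210), np.float64(0.2)), (np.int64(208), np.float64(0.3)), (np.int64(206), np.float64(0.0)), (np.int64(204), np.float64(-0.1)), (np.int64(202), np.float64(9.4))] [ 560.34 -132.04  203.57] [-2.11  0.84  9.42] [ 0.05  0.63 -0.01] 11.8667
12.7917
```

View pics/c4.png

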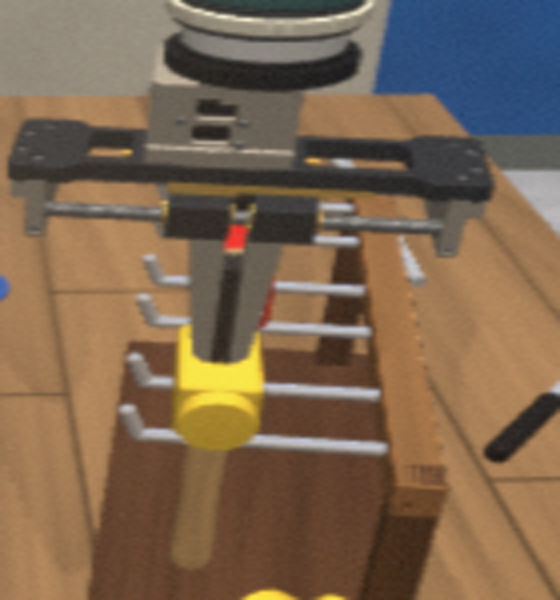

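Contact came at TCP z 203.6 and not until then, so the real fingertips are about 24.5 mm behind the stated TCP. In the picture the fingers come down centred on the handle hole at (375,188), so the xy position is good. I'll correct z by -24.5 and grasp.

```bash
python3 - <<'E'
from h import *
np.set_printoptions(precision=2,suppress=True)
OFF=24.5; x,y=560,-132
grip(0.67,30)
robot.servo_line([x,y,197-OFF],feed=100)
o=robot.observe(); print(o["t"],o["tcp_pos"],o["contact_force"])
if np.linalg.norm(o["contact_force"])<6:
    grip(0.0,35)
    o=robot.observe(); print(o["t"],o["grip_width"]*92,o["grip_force"],o["contact_force"])
    robot.servo_line([x,y,205-OFF],feed=40)
    robot.servo_line([x,y,237-OFF],feed=100)
    o=robot.observe(); print(o["t"],o["grip_width"]*92,o["grip_force"],o["contact_force"])
    cv2.imwrite("pics/side2.png",viewer.read_camera("side")[:,:,::-1])
    for d in viewer.pinpoint("yellow_mallet_head","side"): print(d["confidence"],world(d["at"],"side"))
E
```

```text
14.8083 [ 560.54 -132.    173.14] [-0.15 -0.38 -0.46]
15.2833 37.70933921565314 34.801965951919556 [-1.21 -0.33  2.28]
16.1 37.94666006584107 34.804887771606445 [-0.19 -0.47 -1.67]
0.66 [ 580.98 -375.76  196.35]
0.58 [332.01  87.75 199.74]
0.56 [ 348.71 -168.15  150.93]
```

View pics/side2.png

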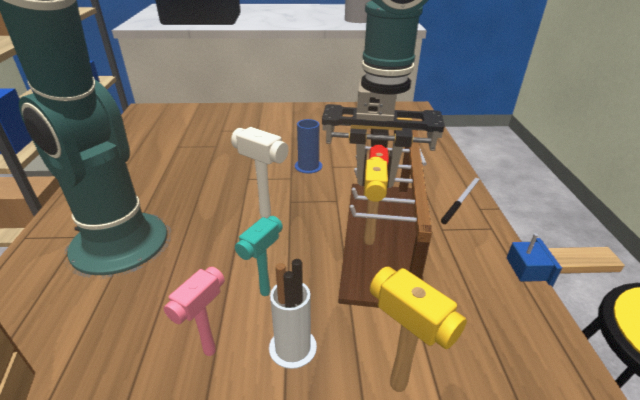

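The mallet is held (width 38 mm, 35 N) and clear of the prongs at (376,178). Next I'll lift it high and carry it over the pot.

```bash
python3 - <<'E'
from h import *
np.set_printoptions(precision=2,suppress=True)
robot.servo_line([560,-132,400],feed=200)
x,y=449.6,336
robot.movep([x,y,400],down(0.7))
robot.servo_line([x,y,290],feed=150)
o=robot.observe(); print(o["t"],o["tcp_pos"],o["grip_width"]*92,o["contact_force"])
cv2.imwrite("pics/side3.png",viewer.read_camera("side")[:,:,::-1])
for d in viewer.pinpoint("yellow_mallet_head","side"): print(d["confidence"],world(d["at"],"side"))
viewer.read_camera("top")
for c in("side","top"):
  for d in viewer.pinpoint("pot_mouth",c)[:2]: print(c,d["confidence"],world(d["at"],c))
E
```

```text
19.925 [449.96 336.49 290.9 ] 38.20006367423023 [ 0.2  -0.04 -1.84]
0.95 [ 581.06 -379.78  201.18]
0.9 [333.18  87.56 202.09]
0.89 [ 262.97 -298.85  151.96]
0.67 [ 348.57 -166.73  151.5 ]
0.57 [451.1  338.78 325.73]
side 0.61 [444.55 331.   137.29]
top 0.53 [609.25 123.43 207.4 ]
```

View pics/side3.png

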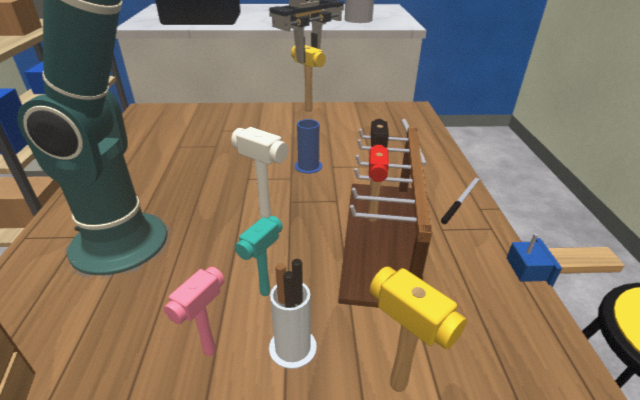

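The mallet hangs upright above the pot: head at (308,55), handle tip at (308,110), pot mouth at (308,124). The measured head height of 326 matches the 327 expected. I'll lower it with force checks.

```bash
python3 - <<'E'
from h import *
np.set_printoptions(precision=2,suppress=True)
x,y=449.6,336
ok=True
f0=np.array(robot.observe()["contact_force"])
def chk(): 
    o=robot.observe(); return o,np.array(o["contact_force"])-f0
for z in (265,245,225,205,185,165,145,132):
    robot.servo_line([x,y,z],feed=100); o,f=chk()
    if np.linalg.norm(f)>4: ok=False; print("touch",z,f); break
if ok:
    for z in np.arange(130,117,-1.5):
        robot.servo_line([x,y,z],feed=30); o,f=chk()
        if f[2]>2: break
print(ok,o["t"],o["tcp_pos"],f,o["wrist_torque"],o["grip_width"]*92)
if ok and 117<z<129:
    grip(0.62)
    robot.hold(.2)
    robot.servo_line([x,y,260],feed=150); robot.servo_line([x,y,340],feed=200)
    print(robot.observe()["t"])
    cv2.imwrite("pics/side4.png",viewer.read_camera("side")[:,:,::-1])
    for d in viewer.pinpoint("yellow_mallet_head","side"): print(d["confidence"],world(d["at"],"side"))
E
```

```text
True 24.4583 [449.76 336.22 122.9 ] [-0.81 -0.35  4.14] [-0.17  0.03 -0.07] 38.142946917927034
26.7417
0.91 [ 263.26 -301.02  153.93]
0.89 [ 583.98 -376.79  201.9 ]
0.84 [449.79 336.98 161.09]
0.75 [ 348.83 -167.37  152.33]
0.59 [331.72  90.78 202.49]
```

```bash
[ -f pics/side4.png ] && python3 -c "
import cv2
i=cv2.imread('pics/side4.png')[0:220,180:460];cv2.imwrite('pics/c5.png',cv2.resize(i,None,fx=2.7,fy=2.7,interpolation=cv2.INTER_CUBIC))"
```

```text
(no output)
```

View pics/c5.png

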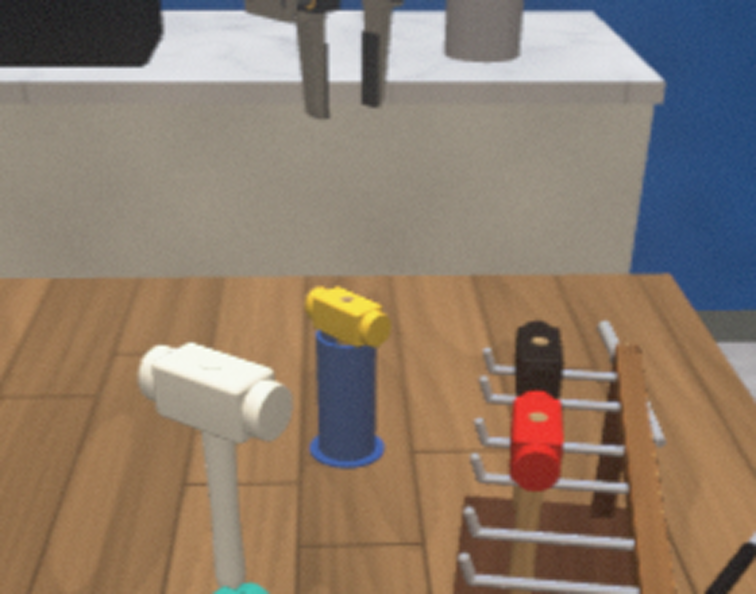

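The yellow head rests on the blue pot's rim at about full-picture pixel (308,117), measured at (450,337,161) against an expected z of 159. The red and black mallets still hang in place, and the gripper is clear.

```bash
python3 -c "
from h import *
print(robot.job_done())"
```

```text
the job is handed in; nothing more can be done
None
```

The yellow mallet is handle-down in the blue pot with its head on the rim and the gripper clear, the red and black mallets still hang in place, and the job was handed in at about 27 s.

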